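# Take the yellow grease canister off its stand

### The job

The yellow grease canister is wanted at the work. Lift it off its stand by its handle and set it down gently, upright and wholly on the round green rubber mat, without dropping it, and let go. Leave the red canister alone on its own stand.

Things in the scene. Friction and masses are not known exactly. Their poses are not given: they have to be found in the camera images.
- canister_yellow: Yellow steel canister, body 68 mm across, 74 high, flat lid to 80. Rigid wire stirrup handle over it, 80 mm wide; its grip is a black tube 16 mm thick, 50 long, lying along the canister's x, centred 125 mm above the underside, over the middle (whole height 133). About 0.4 kg. Origin: centre of underside; z up. Stands in its stand's dish; the one to move.
- canister_red: Red steel canister, body 68 mm across, 74 high, flat lid to 80. Rigid wire stirrup handle over it, 80 mm wide; its grip is a black tube 16 mm thick, 50 long, lying along the canister's x, centred 125 mm above the underside, over the middle (whole height 133). About 0.4 kg. Origin: centre of underside; z up. On a second, identical stand; must stay there.
- stand_yellow: Fixed dark steel pedestal under the yellow canister: foot, stem and round dish, 90 mm across, 60 mm high; the canister rests 55 mm above the table inside the dish's rim, which is 5 mm high and leaves 7 mm all round. Origin: centre of its underside, on the table; z up.
- mat: Round flat green rubber mat with a thin white ring near its edge, 130 mm in diameter, 5 mm thick, fixed to the table between the two stands. Origin: centre of its underside, on the table; its top is 5 mm above; z up. Nothing else stands on it.

How it is judged (in metres and radians):
On the way:
1. the yellow canister is lifted clear of its stand (z of canister_yellow in the frame of stand_yellow above 0.07 m), for 0.1 s.
At the end, for the whole second after the job is handed in: The yellow canister stands upright (within 10 degrees), at rest and released, wholly on the mat (its centre within 31 mm of the mat's centre); the red canister still stands on its own stand, within 15 mm of where it was (horizontal distance between canister_yellow and mat below 0.031 m and z of canister_yellow in the frame of mat below 0.012 m and angle between each of canister_yellow, canister_red's own z axis and vertical below 0.17 rad and contact force between canister_yellow and mat above 0.5 N and linear speed of canister_yellow below 0.02 m/s and contact force between canister_yellow and the fingers below 0.1 N and distance of canister_red from where it was at the start of the episode below 0.015 m); the robot touches nothing.
It fails at once if the yellow canister is dropped (falls free, touching nothing, more than 20 mm above the mat or table) (contact force between canister_yellow and anything else below 0.05 N and z of canister_yellow in the frame of mat above 0.025 m and distance of canister_yellow from where it was at the start of the episode above 0.03 m).
It fails at once if the yellow canister is tipped over (by more than 45 degrees) (angle between canister_yellow's own z axis and vertical above 0.785 rad).
It fails at once if the red canister is moved or tipped (distance of canister_red from where it was at the start of the episode above 0.015 m or angle between canister_red's own z axis and vertical above 0.17 rad).
It also fails if it takes over 35 s, if anything falls off the work surface, if the arm or the gripper's body presses on something with over 40 N, if the wrist force passes 120 N, or if a joint passes its speed limit or range.

### The arm

A 7-joint arm with a two-finger parallel gripper is mounted at the origin on the work surface; the furniture and walls round the work are solid. World frame = base frame: x ahead of the robot, y to its left, z up, the work surface at z = 0. Lengths are in mm, angles in rad, forces in N, time in s.
With the tool pointing down it reaches from about 425 to 800 mm from the base axis. Payload 8.3 kg.
Tool frame: the origin (TCP) lies at the very end of the fingers, on their centre line; the grasp point (between the pads) lies 19 mm behind it; z points along the fingers, y is the line along which they close (so a half turn about z gives the same grasp; the last joint's range is limited). The gripper opens to 85 mm and grips with 20 to 120 N. Pads are 22 mm wide; open, the fingers measure 114 mm over their backs; the gripper's body (76 mm by 85 mm) begins 54 mm behind the grasp point. The pads swing forward as they close: fully open they stand 13 mm farther back than shut.
Start: joints at [1.085, 0.383, 0.016, 1.37, -0.006, 1.388, -0.046], TCP at [256.481, -569.93, 231.279] pointing down, gripper open.
Joint ranges: [-2.95, 2.95], [-0.25, 2.06], [-1.52, 1.56], [0.18, 2.33], [-1.44, 4.58], [0.02, 2.06], [-3.01, 3.01]. Speed limits (rad/s): [2.39, 2.39, 3.01, 3.01, 3.14, 3.14, 3.14].

### API

Orientations are given as a unit quaternion [x, y, z, w].
In Python, from rig import get_state, cams, bot gives the robot as it stands.
- The arm moves only by the tool step_arm, never from a script. Its argument "deltas" is text: rows parted by semicolons, each of 6 numbers parted by spaces: the shift along the tool's x, y, z in mm, then the turn, a rotation vector about the tool's x, y, z in degrees. A call has 1 to 10 rows; each row is the pose to reach, as a shift and turn from the pose commanded when the call began, along the tool's axes at that moment; what a row does not reach only later rows make up. A row lasts 1/8 s, in which the tool goes at most 62.5 mm and 10.7 degrees, less where a joint would pass 70% of its speed; a pose out of reach is approached as far as the arm can. A call with a gripper value outside its range is refused whole. "hand" is the opening, from 0 (shut) to 1 (fully open), set as the call begins (left out, the last holds). The fingers move at their own pace and stop on an object; "force" is the grip in N (left out, the last holds). Time passes only in rows, so rows that repeat a pose let the fingers close. It gives the time, the measured TCP pose, the force, the opening and the grip force at its end, in the units of the state.
- get_state(): the state, without advancing time (a new reading comes with each control period).
- cams.snapshot(name): name is "scene" or "top"; returns the picture (480x640x3 uint8, blue, green, red); there is no depth.
- cams.camera_params(name): a dict with "mtx" (3x3 intrinsics, pixels), "distortion" ([k1, k2, p1, p2, k3] as OpenCV has them; the pictures are not rectified), "extrinsics" (4x4, takes a point from camera to world coordinates). Camera axes: x right, y up, looking along -z (the intrinsics and any distortion apply to the point x, -y, -z); pixel columns grow to the right and rows downward; lengths in mm; the calibration is good to about 2 mm. A picture is of the moment at which its call begins. camera_params takes no time and is no camera call.
- bot.sign_off(): hands the job in; it is judged then, once.
The state is a dict: "clock": time; "joint_pos": joint angles; "dq": joint speeds; "effort": joint torques, N m; "tool_pos": TCP position; "eef_rot": TCP orientation; "contact_force": force on the tool from outside, world axes, zero at the start; "ft_torque": the same for the moment, N m; "grip_width": opening from 0.0 (shut) to 1.0 (fully open); "grasp_force": force on a finger pad.
Only numpy, scipy, OpenCV 4.12 (cv2) and the standard library are available. Lean on these libraries where they do the work, as an engineer would, in place of code of your own. Each camera call takes 0.05 s, during which the arm holds its last target. There are 200 camera calls.

## Working session

There is one attempt and no reset: what is moved stays moved. The work goes in short steps, Python scripts to look and compute and a tool call to move; the robot and the scene stay as the last step left them, time stands still between calls to the robot, and variables do not carry over. Pictures are saved under pics/ and viewed, at most 10 in all, crops included, and the job is handed in when it is done.

Besides the shell and the picture viewer there is one more tool, called after ">>>" as name(argument=value, ...) on one line, values as JSON. step_arm: Moves the arm, as the interface text tells. Its arguments: {"type":"object","properties":{"deltas":{"type":"string"},"hand":{"type":"number"},"force":{"type":"number"}},"required":["deltas"]}

```bash
mkdir -p pics; python3 - <<'E'
from rig import get_state,cams,bot
import cv2
for n in("scene","top"):
    cv2.imwrite(f"pics/{n}0.png",cams.snapshot(n)); p=cams.camera_params(n); print(n,p)
print(get_state())
E
```

```text
scene {'mtx': array([[562.03596445,   0.        , 313.27633947],
       [  0.        , 562.03596445, 237.48695625],
       [  0.        ,   0.        ,   1.        ]]), 'distortion': array([-0.1343946,  0.       ,  0.       ,  0.       ,  0.       ]), 'extrinsics': array([[-5.48291722e-01,  3.99056357e-01, -7.34935515e-01,
        -3.61668903e+02],
       [-8.36286672e-01, -2.62565279e-01,  4.81335721e-01,
         4.46766009e+02],
       [-8.88469690e-04,  8.78529167e-01,  4.77687882e-01,
         6.15992572e+02],
       [ 0.00000000e+00,  0.00000000e+00,  0.00000000e+00,
         1.00000000e+00]])}
top {'mtx': array([[503.89369468,   0.        , 319.25287965],
       [  0.        , 503.89369468, 241.30859827],
       [  0.        ,   0.        ,   1.        ]]), 'distortion': array([-0.09465108,  0.        ,  0.        ,  0.        ,  0.        ]), 'extrinsics': array([[-9.36971220e-03,  9.89176033e-01, -1.46434229e-01,
         3.48717185e+02],
       [-9.99774659e-01, -1.20565937e-02, -1.74719583e-02,
        -1.01958234e+02],
       [-1.90483404e-02,  1.46237524e-01,  9.89066099e-01,
         9.83351012e+02],
       [ 0.00000000e+00,  0.00000000e+00,  0.00000000e+00,
         1.00000000e+00]])}
{'clock': 0.1, 'joint_pos': array([ 1.08508621,  0.38416065,  0.0163675 ,  1.37104696, -0.0062799 ,
        1.388215  , -0.04650026]), 'dq': array([ 0.00022502, -0.00154091,  0.00053382, -0.00211955,  0.00012442,
        0.00121017,  0.0006673 ]), 'effort': array([ 2.80132634e-03, -6.29129863e+01,  8.47440977e-01, -3.72754490e+01,
        1.67824142e-02,  1.04816371e-02,  5.76630327e-05]), 'tool_pos': array([ 256.29659754, -569.52965977,  230.37567858]), 'eef_rot': array([ 9.77728919e-01,  2.09869886e-01, -2.07932957e-04, -8.65542304e-04]), 'contact_force': array([-0.15641014, -0.46216158, -0.37989501]), 'ft_torque': array([-0.02197171, -0.04479095, -0.01898383]), 'grasp_force': 0.0, 'grip_width': 0.9990699451787997}
```

View pics/scene0.png

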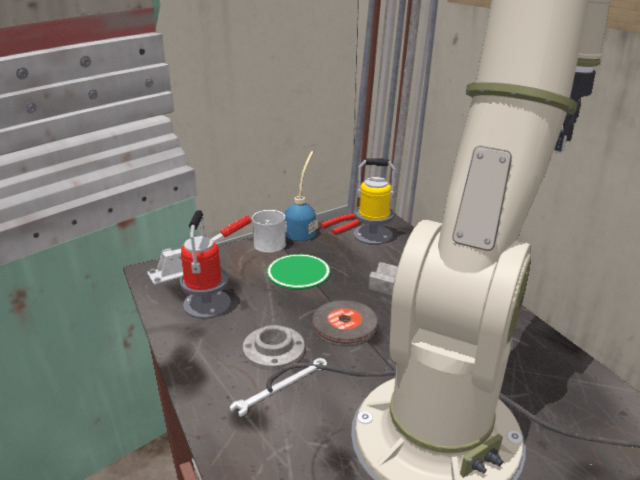

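View pics/top0.png

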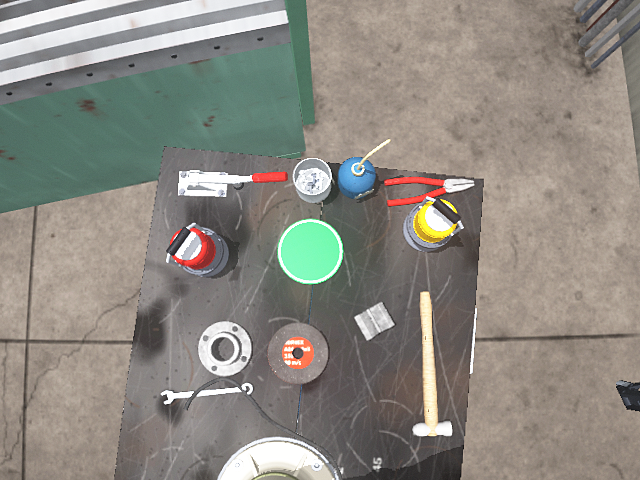

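The scene shows red left (200,265), yellow right (376,200) with its grip tube at about (376,161), and the mat at (299,271). In the top view the yellow grip is near (446,211) and the mat at (310,252). Next I'll crop the grips.

```bash
cat > h.py <<'E'
import numpy as np,cv2
from rig import cams
def ray(n,uv):
    p=cams.camera_params(n);E=p["extrinsics"]
    q=cv2.undistortPoints(np.array([[uv]],float),p["mtx"],p["distortion"])[0,0]
    d=E[:3,:3]@np.array([q[0],-q[1],-1]);return E[:3,3],d
def at(n,uv,z):
    c,d=ray(n,uv);return c+d*(z-c[2])/d[2]
def tri(a,b):
    (c1,d1),(c2,d2)=ray("scene",a),ray("top",b)
    s=np.linalg.lstsq(np.c_[d1,-d2],c2-c1,rcond=None)[0]
    p,q=c1+s[0]*d1,c2+s[1]*d2;return (p+q)/2,np.linalg.norm(p-q)
def proj(n,P):
    p=cams.camera_params(n);E=p["extrinsics"];X=(np.atleast_2d(P)-E[:3,3])@E[:3,:3]*[1,-1,-1]
    return cv2.projectPoints(X,np.zeros(3),np.zeros(3),p["mtx"],p["distortion"])[0][:,0]
E
python3 - <<'E'
from h import *
t=cv2.imread("pics/top0.png");s=cv2.imread("pics/scene0.png")
hsv=cv2.cvtColor(t,cv2.COLOR_BGR2HSV)
m=cv2.inRange(hsv,(50,120,80),(85,255,255))
m[:, :270]=0;m[:,350:]=0;m[:200]=0
x=cv2.findContours(m,0,1)[0];c=max(x,key=cv2.contourArea);e=cv2.fitEllipse(c);print(e,at("top",e[0],5))
a=cv2.resize(t[185:260,390:475],None,fx=5,fy=5,interpolation=2)[:375]
b=cv2.resize(s[145:220,345:415],None,fx=5,fy=5,interpolation=2)
cv2.imwrite("pics/crop.png",np.hstack([a,b]))
E
```

```text
((309.764892578125, 250.71189880371094), (57.11371994018555, 57.34383010864258), 80.66707611083984) [475.17593363 -65.91697272   5.        ]
```

View pics/crop.png

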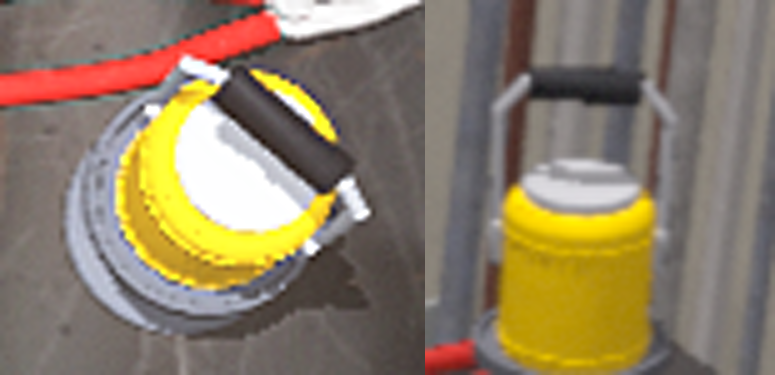

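The crop shows the grip running from (435,201) to (458,220) in the top view and from (366,161) to (388,162) in the scene view.

```bash
python3 - <<'E'
from h import *
from rig import get_state
from scipy.spatial.transform import Rotation as R
tp=[(435.2,201),(458,220)];sc=[(366.2,161),(387.8,162)]
for a,b in zip(sc,tp): print(tri(a,b))
P=np.array([at("top",b,180) for b in tp]);d=P[1]-P[0];print(P,P.mean(0),np.linalg.norm(d),np.degrees(np.arctan2(d[1],d[0])))
print(tri(np.mean(sc,0),np.mean(tp,0)))
s=get_state();M=R.from_quat(s["eef_rot"]).as_matrix();print(M)
# red grip and mat check
print(at("scene",(299,271),5))
E
```

```text
(array([ 531.87236923, -276.59650737,  182.37083838]), np.float64(1.6917840402415247))
(array([ 500.25984722, -311.69732162,  183.03439079]), np.float64(2.949529394480191))
[[ 531.89492588 -277.78466032  180.        ]
 [ 499.92014487 -313.66406396  180.        ]] [ 515.90753538 -295.72436214  180.        ] 48.05952794926539 -131.7065855767709
(array([ 516.02268709, -294.17635282,  182.6921269 ]), np.float64(2.3334591579843558))
[[ 9.11909176e-01  4.10391353e-01 -7.69906659e-04]
 [ 4.10392073e-01 -9.11907764e-01  1.60525375e-03]
 [-4.33016009e-05 -1.77980921e-03 -9.99998415e-01]]
[474.06874213 -65.48682913   5.        ]
```

>>> step_arm(deltas="30 -12 0 0 0 -2; 75 -31 0 0 0 -5; 125 -52 0 0 0 -9; 175 -72 0 0 0 -12; 225 -93 0 0 0 -16; 275 -113 0 0 0 -19; 315 -130 0 0 0 -22; 340 -140 0 0 0 -24; 349.5 -144 0 0 0 -24; 349.5 -144 0 0 0 -24", hand=1)

```text
clock: 1.35
tool_pos: [515.8, -295.7, 231.1]
eef_rot: [0.913, 0.408, -0.0, -0.0]
contact_force: [-0.4, -0.0, -1.0]
grip_width: 1.001
grasp_force: 0.0
```

```bash
python3 - <<'E'
from h import *
from rig import get_state
from scipy.spatial.transform import Rotation as R
print("spout",tri((311,152),(388,142)),tri((300,199),(357,170)))
s=get_state();print(s["clock"],s["tool_pos"],s["contact_force"],s["dq"].round(3));M=R.from_quat(s["eef_rot"]).as_matrix();print(M)
print("tool delta",M.T@(np.array([516,-295,161])-s["tool_pos"]))
a=cams.snapshot("top")[170:290,360:520];b=cams.snapshot("scene")[90:240,300:460]
cv2.imwrite("pics/pre.png",np.hstack([cv2.resize(a,(400,300)),cv2.resize(b,(320,300))]))
E
```

```text
spout (array([ 632.24637745, -201.07559218,  187.22661074]), np.float64(4.571218814616921)) (array([ 612.09482225, -156.1386191 ,   91.42862286]), np.float64(0.9275894260327503))
1.35 [ 515.76248816 -295.74334478  231.1014741 ] [-0.44405462 -0.00158985 -0.96745881] [ 0.025 -0.003  0.025  0.005  0.006  0.001  0.012]
[[ 6.66972791e-01  7.45081873e-01 -5.46873865e-04]
 [ 7.45081909e-01 -6.66972951e-01 -1.74899172e-04]
 [-4.95064278e-04 -2.90812834e-04 -9.99999835e-01]]
tool delta [ 0.74697141 -0.29843869 70.10120265]
```

View pics/pre.png

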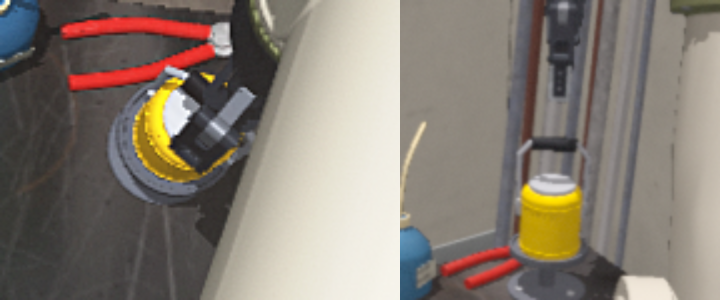

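The fingers stand centred over the grip in both views, at about (215,125) in the top crop and (555,75) in the scene crop. I'll descend and close.

>>> step_arm(deltas="0 0 8 0 0 0; 0.5 0 22 0 0 0; 0.5 0 38 0 0 0; 0.5 0 52 0 0 0; 0.5 0 63 0 0 0; 0.5 0 69 0 0 0; 0.5 0 70 0 0 0; 0.5 0 70 0 0 0", hand=1)

```text
clock: 2.45
tool_pos: [516.7, -294.9, 161.7]
eef_rot: [0.913, 0.409, 0.0, 0.0]
contact_force: [-0.1, 0.9, 0.6]
grip_width: 0.996
grasp_force: 0.0
```

>>> step_arm(deltas="0 0 0 0 0 0; 0 0 0 0 0 0; 0 0 0 0 0 0; 0 0 0 0 0 0; 0 0 0 0 0 0; 0 0 0 0 0 0; 0 0 0 0 0 0; 0 0 0 0 0 0", hand=0, force=50)

```text
clock: 3.45
tool_pos: [516.5, -294.9, 161.5]
eef_rot: [0.913, 0.409, 0.0, 0.0]
contact_force: [-1.0, 0.7, 3.7]
grip_width: 0.17
grasp_force: 48.8
```

Gripped (opening about 14.5 mm against a 16 mm tube). Lifting.

>>> step_arm(deltas="0 0 -2 0 0 0; 0 0 -6 0 0 0; 0 0 -12 0 0 0; 0 0 -20 0 0 0; 0 0 -30 0 0 0; 0 0 -40 0 0 0; 0 0 -50 0 0 0; 0 0 -57 0 0 0; 0 0 -60 0 0 0; 0 0 -60 0 0 0")

```text
clock: 4.7
tool_pos: [516.4, -294.8, 221.3]
eef_rot: [0.913, 0.409, 0.0, 0.0]
contact_force: [0.1, -0.4, -4.4]
grip_width: 0.171
grasp_force: 48.7
```

```bash
python3 - <<'E'
from h import *
from rig import get_state
from scipy.spatial.transform import Rotation as R
s=get_state();print(s["clock"],s["tool_pos"],s["contact_force"],s["grasp_force"],s["grip_width"]);M=R.from_quat(s["eef_rot"]).as_matrix()
print("tool delta",M.T@(np.array([475,-66,0])-s["tool_pos"]))
a=cams.snapshot("scene")[60:260,270:470]
cv2.imwrite("pics/lift.png",cv2.resize(a,(500,500)))
E
```

```text
4.7 [ 516.44767845 -294.83744344  221.34961877] [ 0.09400595 -0.37418758 -4.36418   ] 48.684478998184204 0.17080708348445642
tool delta [ 143.05840402 -183.35853466  221.34606412]
```

View pics/lift.png

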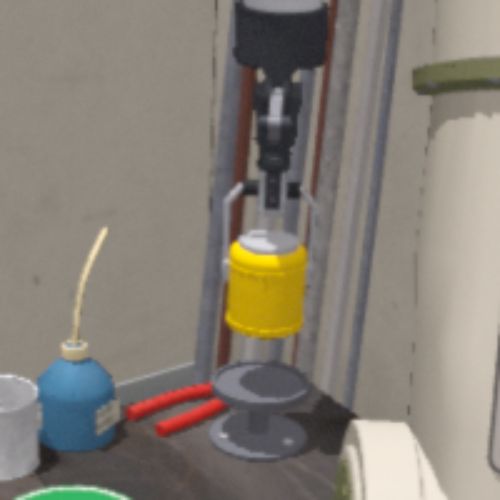

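The yellow canister hangs upright at (265,285) in the crop, clear of its dish at (262,385). Carrying it to the mat.

>>> step_arm(deltas="4 -5 0 0 0 0; 14 -18 0 0 0 0; 32 -41 0 0 0 0; 55 -70 0 0 0 0; 80 -103 0 0 0 0; 104 -133 0 0 0 0; 123 -158 0 0 0 0; 136 -174 0 0 0 0; 142 -182 0 0 0 0; 143 -183 0 0 0 0")

```text
clock: 6.0
tool_pos: [475.0, -65.6, 221.4]
eef_rot: [0.912, 0.409, 0.0, 0.0]
contact_force: [0.7, -0.9, -2.7]
grip_width: 0.169
grasp_force: 48.8
```

>>> step_arm(deltas="0 0 0 0 0 0; 0 0 5 0 0 0; 0 0 15 0 0 0; 0 0 30 0 0 0; 0 0 47 0 0 0; 0 0 64 0 0 0; 0 0 80 0 0 0; 0 0 90 0 0 0; 0 0 95 0 0 0; 0 0 95 0 0 0")

```text
clock: 7.25
tool_pos: [475.2, -66.3, 126.2]
eef_rot: [0.913, 0.409, -0.0, -0.0]
contact_force: [0.8, -0.0, -3.1]
grip_width: 0.163
grasp_force: 48.8
```

```bash
python3 - <<'E'
from h import *
a=cams.snapshot("scene")[150:310,220:380];b=cams.snapshot("top")[190:310,250:370]
cv2.imwrite("pics/low.png",np.hstack([cv2.resize(a,(400,400)),cv2.resize(b,(400,400))]))
E
```

```text
(no output)
```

View pics/low.png

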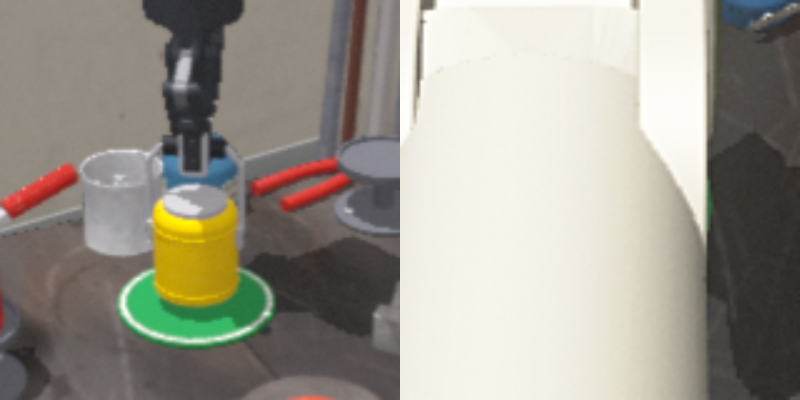

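In the scene crop the canister is upright at (196,250), a little above the mat centred at (196,303). I have about 15 mm left, so I'll go down softly.

>>> step_arm(deltas="0 0 3 0 0 0; 0 0 6 0 0 0; 0 0 8.5 0 0 0; 0 0 10.5 0 0 0; 0 0 12 0 0 0; 0 0 13 0 0 0; 0 0 13 0 0 0")

```text
clock: 8.22
tool_pos: [475.2, -66.3, 113.3]
eef_rot: [0.913, 0.409, -0.0, -0.0]
contact_force: [0.4, -0.2, -4.1]
grip_width: 0.166
grasp_force: 48.8
```

>>> step_arm(deltas="0 0 0.5 0 0 0; 0 0 1 0 0 0; 0 0 1.5 0 0 0; 0 0 1.5 0 0 0")

```text
clock: 8.72
tool_pos: [475.2, -66.2, 111.8]
eef_rot: [0.913, 0.409, 0.0, -0.0]
contact_force: [0.4, 0.2, -2.8]
grip_width: 0.167
grasp_force: 48.8
```

>>> step_arm(deltas="0 0 0.5 0 0 0; 0 0 1 0 0 0; 0 0 1 0 0 0; 0 0 1 0 0 0")

```text
clock: 9.22
tool_pos: [475.6, -66.2, 111.5]
eef_rot: [0.913, 0.409, 0.0, 0.0]
contact_force: [-2.2, 0.5, 5.4]
grip_width: 0.168
grasp_force: 49.7
```

Contact with the mat is made: the vertical force went from -3 to +5 N. Releasing.

>>> step_arm(deltas="0 0 0 0 0 0; 0 0 0 0 0 0; 0 0 0 0 0 0; 0 0 0 0 0 0; 0 0 0 0 0 0; 0 0 0 0 0 0; 0 0 0 0 0 0; 0 0 0 0 0 0", hand=1)

```text
clock: 10.22
tool_pos: [475.2, -66.2, 110.8]
eef_rot: [0.913, 0.409, 0.0, -0.0]
contact_force: [0.5, -0.5, -0.2]
grip_width: 1.0
grasp_force: 0.0
```

>>> step_arm(deltas="0 0 -4 0 0 0; 0 0 -12 0 0 0; 0 0 -25 0 0 0; 0 0 -45 0 0 0; 0 0 -70 0 0 0; 0 0 -95 0 0 0; 0 0 -115 0 0 0; 0 0 -125 0 0 0; 0 0 -130 0 0 0; 0 0 -130 0 0 0")

```text
clock: 11.48
tool_pos: [475.1, -66.2, 240.7]
eef_rot: [0.913, 0.409, -0.0, -0.0]
contact_force: [0.3, -0.1, -1.0]
grip_width: 0.999
grasp_force: 0.0
```

```bash
python3 - <<'E'
from h import *
a=cams.snapshot("scene")[130:330,150:400]
cv2.imwrite("pics/end.png",cv2.resize(a,(625,500)))
E
```

```text
(no output)
```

View pics/end.png

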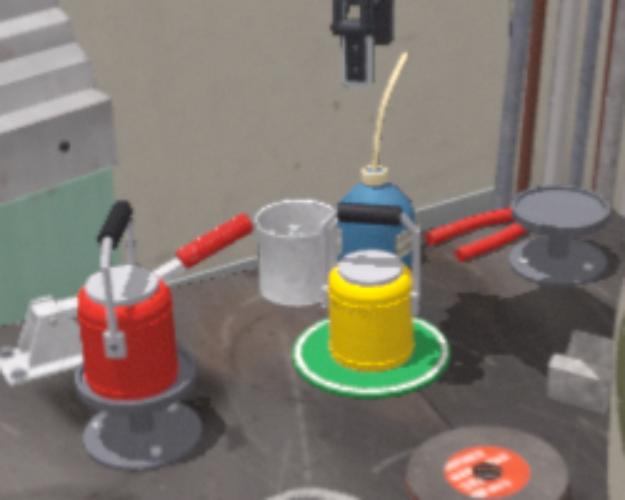

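The yellow canister stands upright at (371,315) inside the mat's white ring, centred at (371,355). The gripper is clear above it and the red canister is still on its stand. Handing in.

```bash
python3 -c "
from rig import bot
print(bot.sign_off())"
```

```text
the job is handed in; nothing more can be done
None
```

The yellow canister was lifted off its stand, set down upright in the middle of the mat and released, with the red canister left on its stand, and the job was handed in at about 11.5 s; the sign-off returned no verdict.

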